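Close the paste pot with its tapered stopper and rock it free

TASK

Close the red-banded paste pot with its own stopper, the wide wooden one with the red knob: set it fully home in the tapered mouth without dropping it. Then check that it is not stuck: ease it up about a centimetre and rock it about fifteen degrees to one side with its tip still in the mouth, put it back upright and fully home, and let go. Leave the blue pot and the blue stopper where they are, and do not shove the red pot about.

Things in the scene. Friction and masses are not known exactly. Their poses are not given: they have to be found in the camera images.
- red_stopper_knob (a point): Grip point of the right stopper, loose, upright on its small end, 0.09 kg: a pale wooden cone 30 mm high, diameter 34 mm at the foot to 72 mm, a 4 mm rim (red on top), then an upright round red knob, 28 mm diameter, 45 mm high. Point: on the axis, 61 mm above the foot, 27 above the rim's top, 18 below the knob's flat top; z up the axis. Round: any yaw grips alike.
- red_pot_mouth (a point): Centre of the mouth, at rim level, of the loose red-banded white pot: 108 mm outer diameter, 70 mm high, 1.2 kg, z up. A tapered cup with the slope of the stopper's cone: inner diameter 68 mm at the rim, 27 mm at its floor 32 mm below. The stopper seats on the taper, clear of the floor: fully home, its knob point is 34 mm above this point. It does not lock: it lifts out freely.
- blue_stopper_knob (a point): Bystander: grip point of the smaller loose stopper with a blue knob (22 mm diameter; cone 30 to 52 mm diameter), for the other pot; heights as the red one (point 61 mm above its foot, top at 79 mm).
- blue_pot_mouth (a point): Bystander: centre of the mouth, 70 mm above the table, of the smaller loose blue-banded white pot (88 mm outer diameter, mouth 48 mm). At the left and right ends of the work also stand a white tub (84 mm diameter, 70 mm high) and a yellow tape roll lying flat (100 mm diameter, 25 mm high).

How it is judged:
By the outcome, as a careful person would: the job done as asked, in the order asked, and still so for the second after the job is handed in, with the robot touching nothing.
It also fails if it takes over 45 s, if anything falls off the work surface, if the arm or the gripper's body presses on something with over 40 N, if the wrist force passes 120 N, or if a joint passes its speed limit or range.

ROBOT

A 6-joint arm with a two-finger parallel gripper is mounted at the origin on the work surface. World frame = base frame: x ahead of the robot, y to its left, z up, the work surface at z = 0. Lengths are in m, angles in rad, forces in N, time in s.
With the tool pointing down it reaches from about 0.275 to 0.725 m from the base axis. Payload 15.9 kg.
Tool frame: the origin (TCP) lies between the finger pads; the fingertips stand 8 mm ahead of it and the grasp point (between the pads) lies 11 mm behind it; z points along the fingers, y is the line along which they close (so a half turn about z gives the same grasp; the last joint's range is limited). The gripper opens to 85 mm and grips with 20 to 120 N. Pads are 22 mm wide; open, the fingers measure 114 mm over their backs; the gripper's body (76 mm by 85 mm) begins 54 mm behind the grasp point. The pads swing forward as they close: fully open they stand 13 mm farther back than shut.
Start: joints at [-1.247, 0.213, -0.034, 1.323, 0, 1.571], TCP at [0.159, -0.474, 0.239] pointing down, gripper open.
Joint ranges: [-2.98, 2.98], [-0.74, 1.72], [-1.14, 1.35], [-2.1, 2.04], [-1.57, 1.44], [-3.14, 3.14]. Speed limits (rad/s): [1.89, 1.89, 2.39, 2.57, 3.14, 3.14].

INTERFACE

Orientations are given as a rotation vector (axis times angle).
In Python, from workcell import ctrl, viewer, workorder gives the robot as it stands.
- The arm moves only by the tool carry_out, never from a script. Its argument "increments" is a list of rows, each a list of 6 numbers: the shift along the tool's x, y, z in units of 0.75 m (1.0 is 0.75 m), then the turn, a rotation vector about the tool's x, y, z in units of 120 degrees (1.0 is 120 degrees). A call has 1 to 12 rows; each row is the pose to reach, as a shift and turn from the pose commanded when the call began, along the tool's axes at that moment; what a row does not reach only later rows make up. A row lasts 1/10 s, in which the tool goes at most 50 mm and 8.59 degrees, less where a joint would pass 70% of its speed; a pose out of reach is approached as far as the arm can. A call with a number of a shift or a turn outside -1 to 1 is refused whole. A call with a gripper value outside its range is refused whole. "gripper" is the opening in per cent of the stroke, from 0 (shut) to 100 (fully open), set as the call begins (left out, the last holds). The fingers move at their own pace and stop on an object; the grip force is fixed at half the most. Time passes only in rows, so rows that repeat a pose let the fingers close. It gives the time, the measured TCP pose, the force, the opening and the grip force at its end, in the units of the state.
- ctrl.get_state(): the state, without advancing time (a new reading comes with each control period).
- viewer.get_image(name): name is "scene" or "top" or "wrist"; returns the picture (480x640x3 uint8, red, green, blue); there is no depth.
- viewer.get_calibration(name): a dict with "fx", "fy", "cx", "cy" (pixels), "cam_to_world" (4x4, takes a point from camera to world coordinates). Camera axes: x right, y up, looking along -z (the intrinsics and any distortion apply to the point x, -y, -z); pixel columns grow to the right and rows downward; lengths in m; the calibration is good to about 2 mm. A picture is of the moment at which its call begins: read the wrist's pose just before it. get_calibration takes no time and is no camera call; for the wrist camera it gives the pose at the moment of the call.
- workorder.job_done(): hands the job in; it is judged then, once.
Trained networks look in the newest picture that a camera, given by its name, has taken for a name from the list of things; names that differ only in an ending like _2 or _b are one class to them, and where a whole thing is asked for, a point or a joint stands for the part that bears it (a point fixed in the world has none). Each returns a list of dicts, best first, with "conf" (0 to 1); they miss things now and then, are a little off and sometimes report something else, mostly with a low value. They report only what shows in the picture. A call takes as long as a camera call.
- viewer.find_in(label, camera): "xy" ([column, row] in pixels, amid what is visible of it).
- viewer.tip_of(label, camera): "xy" ([column, row] in pixels: a listed point, or the origin of a listed thing).
The state is a dict: "clock": time; "qpos": joint angles; "qvel": joint speeds; "joint_efforts": joint torques, N m; "eef_pos": TCP position; "tool_rot": TCP orientation; "wrist_force": force on the tool from outside, world axes, zero at the start; "moment": the same for the moment, N m; "finger_gap": finger opening in m; "grasp_force": force on a finger pad.
Only numpy, scipy, OpenCV 4.12 (cv2) and the standard library are available. Lean on these libraries where they do the work, as an engineer would, in place of code of your own. Each camera call takes 0.05 s, during which the arm holds its last target. There are 200 camera calls.

## Working session

There is one attempt and no reset: what is moved stays moved. The work goes in short steps, Python scripts to look and compute and a tool call to move; the robot and the scene stay as the last step left them, time stands still between calls to the robot, and variables do not carry over. Pictures are saved under pics/ and viewed, at most 10 in all, crops included, and the job is handed in when it is done.

Besides the shell and the picture viewer there is one more tool, called after "Emit:" in YAML: its name, and indented under it one key for each argument. carry_out: Moves the arm, as the interface text tells. Shifts and turns lie within -1 to 1; 1 stands for 0.75 m of shift or 120 degrees of turn. Its arguments: {"type":"object","properties":{"increments":{"type":"array","items":{"type":"array","items":{"type":"number"}}},"gripper":{"type":"number"}},"required":["increments"]}

```bash
mkdir -p pics
cat > h.py <<'E'
import numpy as np, cv2
from scipy.spatial.transform import Rotation as R
from workcell import ctrl, viewer, workorder
def shot(n,f=None):
    c=viewer.get_calibration(n); im=viewer.get_image(n)
    if f: cv2.imwrite('pics/'+f,im[:,:,::-1])
    return c
def ray(c,xy):
    M=np.array(c['cam_to_world']); d=np.array([(xy[0]-c['cx'])/c['fx'],-(xy[1]-c['cy'])/c['fy'],-1])
    return M[:3,3],M[:3,:3]@d
def onz(c,xy,z):
    o,d=ray(c,xy); return o+d*(z-o[2])/d[2]
def tri(rs):
    A=0;b=0
    for o,d in rs:
        d=d/np.linalg.norm(d);P=np.eye(3)-np.outer(d,d);A=A+P;b=b+P@o
    return np.linalg.solve(A,b)
Z=dict(red_stopper_knob=.061,red_pot_mouth=.07,blue_stopper_knob=.061,blue_pot_mouth=.07)
E
python3 - <<'E'
from h import *
np.set_printoptions(precision=4,suppress=True)
print(ctrl.get_state())
print(viewer.get_calibration('top').keys())
cs={n:shot(n,n+'0.png') for n in('scene','top')}
for l in Z:
    rs=[]
    for n in cs:
        for t in viewer.tip_of(l,n)[:2]:
            print(l,n,t['conf'],np.round(t['xy'],1),onz(cs[n],t['xy'],Z[l]))
a=cv2.imread('pics/scene0.png')
E
```

```text
{'clock': 0.0, 'qpos': array([-1.247 ,  0.2133, -0.035 ,  1.3235,  0.    ,  1.5708]), 'qvel': array([-0.001 ,  0.0002,  0.0006, -0.0009, -0.0012, -0.0005]), 'joint_efforts': array([ -0.0009, -68.6158,  48.7119,   0.0175,   0.0001,  -0.    ]), 'eef_pos': array([ 0.159 , -0.4737,  0.2388]), 'tool_rot': array([-3.0995, -0.5062,  0.0002]), 'wrist_force': array([ 0.5424,  0.1146, -0.056 ]), 'moment': array([-0.0179,  0.0267,  0.0365]), 'grasp_force': 0.0, 'finger_gap': 0.08528958799972321}
dict_keys(['fx', 'fy', 'cx', 'cy', 'cam_to_world'])
red_stopper_knob scene 0.84 [405.2 262.5] [0.454  0.1092 0.061 ]
red_stopper_knob top 0.73 [257.6 292.7] [0.464  0.1105 0.061 ]
red_pot_mouth scene 0.76 [186.2 225.3] [ 0.6573 -0.1773  0.07  ]
red_pot_mouth top 0.81 [430.8 173.1] [ 0.665 -0.182  0.07 ]
blue_stopper_knob scene 0.79 [299.2 196. ] [ 0.4729 -0.1124  0.061 ]
blue_stopper_knob top 0.57 [392.1 286.5] [ 0.4744 -0.1138  0.061 ]
blue_pot_mouth scene 0.93 [309.7 361. ] [0.6681 0.1335 0.07  ]
blue_pot_mouth top 0.79 [243.5 172.4] [0.6694 0.1374 0.07  ]
```

View pics/top0.png

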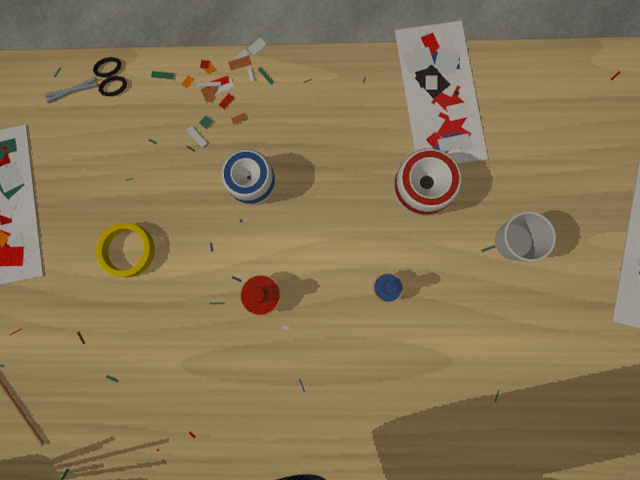

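View pics/scene0.png

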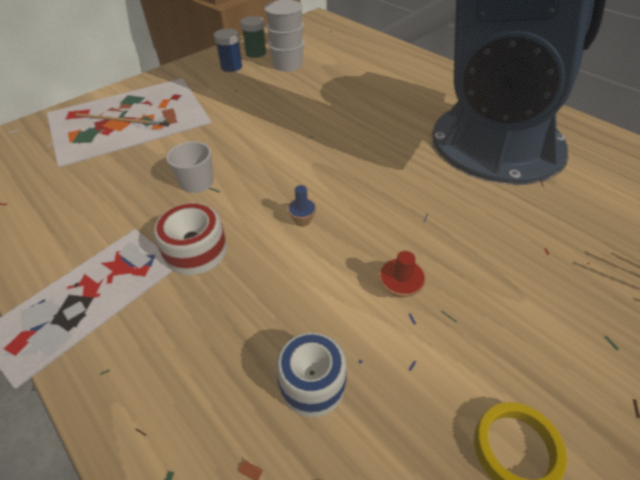

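```bash
cat >> h.py <<'E'
def go(p,yaw=None,tilt=0.):
    """units to reach TCP p, tool down, tool y at world angle yaw (default radial)"""
    s=ctrl.get_state(); R0=R.from_rotvec(s['tool_rot'])
    yaw=np.arctan2(p[1],p[0]) if yaw is None else yaw
    y=np.array([np.cos(yaw),np.sin(yaw),0]);z=np.array([0,0,-1.])
    R1=R.from_matrix(np.c_[np.cross(y,z),y,z])*R.from_euler('x',tilt,degrees=True)
    u=np.r_[R0.inv().apply(np.array(p)-s['eef_pos'])/.75,(R0.inv()*R1).as_rotvec(degrees=True)/120]
    print('units',np.round(u,4).tolist(),'norm mm',np.round(750*np.linalg.norm(u[:3]),1))
E
python3 -c "
from h import *
go([.46,.11,.22])"
```

```text
units [0.6281, -0.6106, 0.0257, 0.0, -0.0, -0.7075] norm mm 657.3
```

Emit:
carry_out:
  increments:
    - [0.628,-0.611,0.026,0,0,-0.7075]
    - [0.628,-0.611,0.026,0,0,-0.7075]
    - [0.628,-0.611,0.026,0,0,-0.7075]
    - [0.628,-0.611,0.026,0,0,-0.7075]
    - [0.628,-0.611,0.026,0,0,-0.7075]
    - [0.628,-0.611,0.026,0,0,-0.7075]
    - [0.628,-0.611,0.026,0,0,-0.7075]
    - [0.628,-0.611,0.026,0,0,-0.7075]
    - [0.628,-0.611,0.026,0,0,-0.7075]
    - [0.628,-0.611,0.026,0,0,-0.7075]
    - [0.628,-0.611,0.026,0,0,-0.7075]
    - [0.628,-0.611,0.026,0,0,-0.7075]
  gripper: 100

```text
clock: 1.7
eef_pos: [0.4316, 0.0565, 0.2218]
tool_rot: [1.945, 2.467, 0.001]
wrist_force: [0.6, -1.5, 1.3]
finger_gap: 0.0857
grasp_force: 0.0
```

```bash
python3 -c "
from h import *
go([.46,.11,.22])"
```

```text
units [0.0605, 0.0535, 0.0025, 0.0003, 0.0001, 0.0004] norm mm 60.6
```

Emit:
carry_out:
  increments:
    - [0.06,0.054,0,0,0,0]
    - [0.06,0.054,0,0,0,0]
    - [0.06,0.054,0,0,0,0]
    - [0.06,0.054,0,0,0,0]

```text
clock: 2.1
eef_pos: [0.4595, 0.1068, 0.2216]
tool_rot: [-1.946, -2.466, 0.001]
wrist_force: [0.8, 0.4, 0.4]
finger_gap: 0.085
grasp_force: 0.0
```

Run:
```python
from h import *
np.set_printoptions(precision=4,suppress=True)
s=ctrl.get_state();print(s['eef_pos'],s['tool_rot'],s['qpos'])
c=shot('wrist','w1.png'); print(c['cam_to_world'])
for t in viewer.tip_of('red_stopper_knob','wrist')[:2]: print(t,onz(c,t['xy'],.061))
for t in viewer.find_in('red_stopper_knob','wrist')[:2]: print(t)
```

```text
[0.4595 0.1068 0.2216] [-1.9458 -2.4663  0.0009] [ 0.2284  0.1594 -0.1447  1.2672 -0.0003  1.5644]
[[ 0.9726 -0.2212 -0.0713  0.441 ]
 [ 0.2324  0.9248  0.3011  0.1832]
 [-0.0007 -0.3094  0.9509  0.356 ]
 [ 0.      0.      0.      1.    ]]
{'xy': [321.1, 214.2], 'conf': 0.96} [0.4603 0.109  0.061 ]
{'xy': [613.9, 248.4], 'conf': 0.3} [0.6753 0.1338 0.061 ]
{'xy': [320.7, 201.8], 'conf': 0.68}
```

View pics/w1.png

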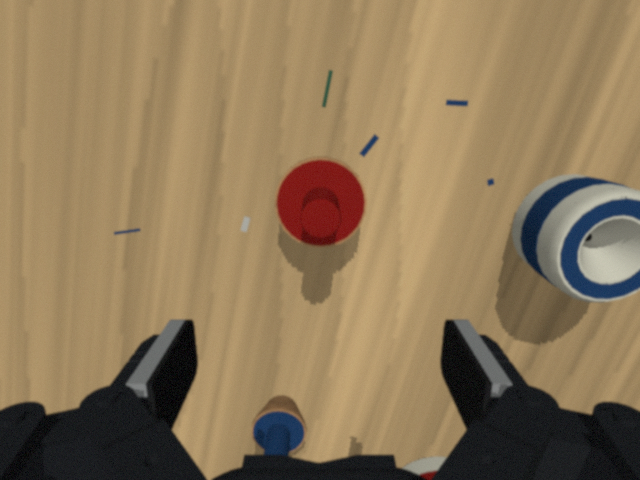

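```bash
python3 -c "
from h import *
go([.4605,.1095,.051])"
```

```text
units [0.004, 0.0021, 0.2279, 0.0001, 0.0, -0.0001] norm mm 171.0
```

Emit:
carry_out:
  increments:
    - [0.003,0.002,0.06,0,0,0]
    - [0.003,0.002,0.12,0,0,0]
    - [0.003,0.002,0.17,0,0,0]
    - [0.003,0.002,0.205,0,0,0]
    - [0.003,0.002,0.22,0,0,0]
    - [0.003,0.002,0.228,0,0,0]
    - [0.003,0.002,0.228,0,0,0]
    - [0.003,0.002,0.228,0,0,0]

```text
clock: 3.05
eef_pos: [0.4617, 0.11, 0.0519]
tool_rot: [1.946, 2.465, 0.002]
wrist_force: [0.6, -0.9, 0.3]
finger_gap: 0.0853
grasp_force: 0.0
```

Run:
```python
from h import *
np.set_printoptions(precision=4,suppress=True)
s=ctrl.get_state();print(s['eef_pos'],s['wrist_force'])
c=shot('wrist','w2.png')
for t in viewer.tip_of('red_stopper_knob','wrist')[:2]: print(t,onz(c,t['xy'],.061))
go([.4605,.1095,.051])
```

```text
[0.4617 0.11   0.0519] [ 0.5818 -0.9375  0.3296]
{'xy': [314.3, 345.3], 'conf': 0.7} [0.4598 0.1101 0.061 ]
units [-0.0004, -0.0017, 0.001, 0.0009, -0.0, 0.0006] norm mm 1.5
```

View pics/w2.png

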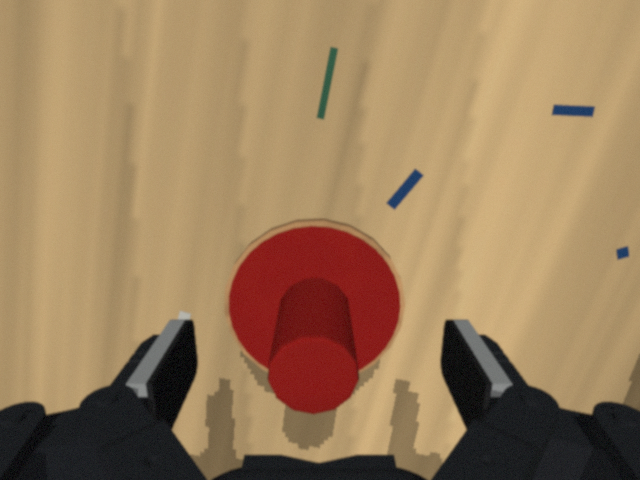

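The knob (top at 313,375) sits between the pads, about 2 mm off centre. Closing with a small correction.

Emit:
carry_out:
  increments:
    - [0,-0.0025,0,0,0,0]
    - [0,-0.0025,0,0,0,0]
    - [0,-0.0025,0,0,0,0]
    - [0,-0.0025,0,0,0,0]
    - [0,-0.0025,0,0,0,0]
    - [0,-0.0025,0,0,0,0]
    - [0,-0.0025,0,0,0,0]
    - [0,-0.0025,0,0,0,0]
    - [0,-0.0025,0,0,0,0]
    - [0,-0.0025,0,0,0,0]
  gripper: 0

```text
clock: 4.15
eef_pos: [0.4591, 0.1095, 0.0508]
tool_rot: [1.946, 2.466, 0.0]
wrist_force: [-1.4, -0.3, 5.3]
finger_gap: 0.0268
grasp_force: 58.6
```

Emit:
carry_out:
  increments:
    - [0,0,-0.03,0,0,0]
    - [0,0,-0.08,0,0,0]
    - [0,0,-0.14,0,0,0]
    - [0,0,-0.19,0,0,0]
    - [0,0,-0.21,0,0,0]
    - [0,0,-0.21,0,0,0]

```text
clock: 4.75
eef_pos: [0.4602, 0.1098, 0.2101]
tool_rot: [1.945, 2.465, 0.004]
wrist_force: [0.5, 0.5, -2.1]
finger_gap: 0.0266
grasp_force: 59.4
```

Run:
```python
from h import *
np.set_printoptions(precision=4,suppress=True)
s=ctrl.get_state();print(s['eef_pos'],s['wrist_force'],s['finger_gap'],s['qpos'])
c=shot('wrist','w3.png')
T=R.from_rotvec(s['tool_rot'])
for t in viewer.tip_of('red_stopper_knob','wrist')[:2]: p=onz(c,t['xy'],s['eef_pos'][2]+.011);print(t,p,'toolframe',T.inv().apply(p-s['eef_pos']))
go([.662,-.180,.21])
```

```text
[0.4602 0.1098 0.2101] [ 0.4615  0.4951 -2.072 ] 0.026635552200195742 [ 0.2341  0.162  -0.1708  1.2344  0.      1.5702]
units [-0.4383, 0.1736, -0.0037, -0.0003, 0.0001, 0.2389] norm mm 353.6
```

View pics/w3.png

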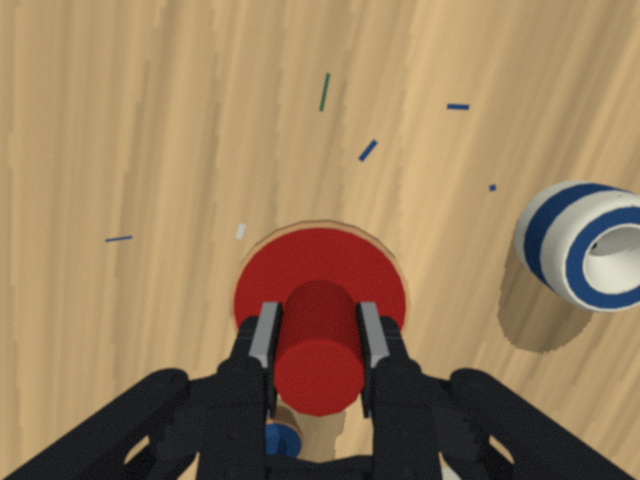

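Run:
```python
from h import *
np.set_printoptions(precision=4,suppress=True)
s=ctrl.get_state();c=viewer.get_calibration('wrist');T=R.from_rotvec(s['tool_rot'])
for xy,h in(((319,379),.029),((320,302),-.016)):
    p=onz(c,xy,s['eef_pos'][2]+h);print(p,T.inv().apply(p-s['eef_pos']))
go([.641,-.257,.21],yaw=-.264)
```

```text
[0.4583 0.111  0.2364] [ 0.0017 -0.0002 -0.029 ]
[0.458  0.1136 0.1914] [0.0042 0.0002 0.016 ]
units [-0.5317, 0.1225, -0.0036, -0.0003, 0.0001, 0.2381] norm mm 409.2
```

Emit:
carry_out:
  increments:
    - [-0.532,0.1225,0,0,0,0.238]
    - [-0.532,0.1225,0,0,0,0.238]
    - [-0.532,0.1225,0,0,0,0.238]
    - [-0.532,0.1225,0,0,0,0.238]
    - [-0.532,0.1225,0,0,0,0.238]
    - [-0.532,0.1225,0,0,0,0.238]
    - [-0.532,0.1225,0,0,0,0.238]
    - [-0.532,0.1225,0,0,0,0.238]
    - [-0.532,0.1225,0,0,0,0.238]
    - [-0.532,0.1225,0,0,0,0.238]
    - [-0.532,0.1225,0,0,0,0.238]
    - [-0.532,0.1225,0,0,0,0.238]

```text
clock: 6.05
eef_pos: [0.6409, -0.256, 0.2079]
tool_rot: [-2.493, -1.911, 0.0]
wrist_force: [-0.4, -0.4, -1.5]
finger_gap: 0.0266
grasp_force: 59.7
```

Run:
```python
from h import *
np.set_printoptions(precision=4,suppress=True)
s=ctrl.get_state();print(s['eef_pos'],s['wrist_force'],s['finger_gap'],s['qpos'])
c=shot('wrist','w4.png')
for t in viewer.tip_of('red_pot_mouth','wrist')[:2]: print(t,onz(c,t['xy'],.07))
```

```text
[ 0.6409 -0.256   0.2079] [-0.4453 -0.3549 -1.4698] 0.026573277979631164 [-0.3801  0.6461  0.5384  1.4638  0.0001  1.4534]
{'xy': [314.0, 107.0], 'conf': 0.87} [ 0.6576 -0.1824  0.07  ]
```

View pics/w4.png

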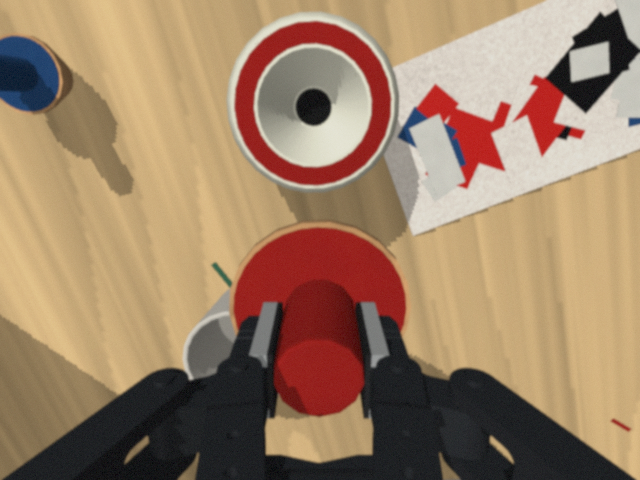

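Run:
```python
from h import *
from scipy.optimize import least_squares
np.set_printoptions(precision=4,suppress=True)
s=ctrl.get_state();c=viewer.get_calibration('wrist');T=R.from_rotvec(s['tool_rot'])
im=cv2.imread('pics/w4.png').astype(int)
red=((im[:,:,2]>1.7*im[:,:,1])&(im[:,:,2]>80)).astype(np.uint8)
def fit(P,r=None):
    f=lambda q:np.hypot(P[:,0]-q[0],P[:,1]-q[1])-(q[2] if r is None else r)
    q=least_squares(f,[*P[:,:2].mean(0),.035],loss='soft_l1',f_scale=.0005);print(q.x,len(P),'rms',np.sqrt((f(q.x)**2).mean()));return q.x
m=red.copy();m[205:]=0;m[:,:220]=0;m[:,398:]=0
cs,_=cv2.findContours(m,cv2.RETR_CCOMP,cv2.CHAIN_APPROX_NONE);cs=sorted(cs,key=len)[-2:]
for k in cs: print('pot',end=' ');fit(np.array([onz(c,x,.07) for x in k[:,0]]))
pts=[]
for col in range(245,396,3):
    r=np.where(red[215:320,col])[0]
    if len(r): pts.append((col,215+r[0]))
P=np.array([onz(c,x,s['eef_pos'][2]-.016) for x in pts])
q=fit(P,.036);print('rim tool offset',T.inv().apply(np.r_[q[:2],s['eef_pos'][2]-.016]-s['eef_pos']));fit(P)
```

```text
pot [ 0.6569 -0.1826  0.0368] 348 rms 0.000180636783177755
pot [ 0.6569 -0.1825  0.0471] 449 rms 0.00019386857298301114
[ 0.6591 -0.1936  0.035 ] 51 rms 0.007678208835885739
rim tool offset [0.065  0.0012 0.016 ]
[ 0.6415 -0.2554  0.0336] 51 rms 0.00010640999648602964
```

```bash
python3 -c "
from h import *
go([.6565,-.184,.16],yaw=-.264)"
```

```text
units [0.0982, -0.0051, 0.0647, 0.0001, -0.0, 0.0007] norm mm 88.2
```

Emit:
carry_out:
  increments:
    - [0.05,-0.0025,0.02,0,0,0]
    - [0.09,-0.005,0.045,0,0,0]
    - [0.098,-0.005,0.063,0,0,0]
    - [0.098,-0.005,0.063,0,0,0]
    - [0.098,-0.005,0.063,0,0,0]
    - [0.098,-0.005,0.063,0,0,0]

```text
clock: 6.75
eef_pos: [0.657, -0.1859, 0.1622]
tool_rot: [2.494, 1.909, 0.001]
wrist_force: [-0.2, 0.4, -0.9]
finger_gap: 0.0267
grasp_force: 59.7
```

```bash
python3 -c "
from h import *
s=ctrl.get_state();print(s['eef_pos'],s['wrist_force'])
go([.6565,-.184,.099],yaw=-.264)"
```

```text
[ 0.65697786 -0.18594166  0.16216147] [-0.22631586  0.35610939 -0.89187849]
units [0.0023, -0.0014, 0.0842, 0.0007, 0.0001, -0.0001] norm mm 63.2
```

Emit:
carry_out:
  increments:
    - [0.002,-0.001,0.03,0,0,0]
    - [0.002,-0.001,0.06,0,0,0]
    - [0.002,-0.001,0.075,0,0,0]
    - [0.002,-0.001,0.081,0,0,0]
    - [0.002,-0.001,0.081,0,0,0]
    - [0.002,-0.001,0.081,0,0,0]

```text
clock: 7.35
eef_pos: [0.657, -0.1839, 0.1013]
tool_rot: [2.493, 1.909, 0.001]
wrist_force: [0.6, -0.4, -0.9]
finger_gap: 0.0268
grasp_force: 59.7
```

```bash
python3 -c "
from h import *
s=ctrl.get_state();print(s['eef_pos'],s['wrist_force'],s['moment'])
c=shot('wrist','w5.png');shot('scene','s5.png')
a=cv2.imread('pics/w5.png')[:,:];b=cv2.imread('pics/s5.png')[150:330,80:320];b=cv2.resize(b,(640,480))
cv2.imwrite('pics/v5.png',cv2.resize(np.hstack([a,b]),(800,300)))
s=ctrl.get_state();print(s['eef_pos'],s['wrist_force'],s['moment'])"
```

```text
[ 0.65697851 -0.18390783  0.10133668] [ 0.63466672 -0.37133192 -0.904225  ] [-0.02638459  0.00555201 -0.0004009 ]
[ 0.65698076 -0.18382214  0.10126301] [-0.0987897  -0.12851749 -1.00966034] [-0.03871606 -0.02892379  0.01848402]
```

View pics/v5.png

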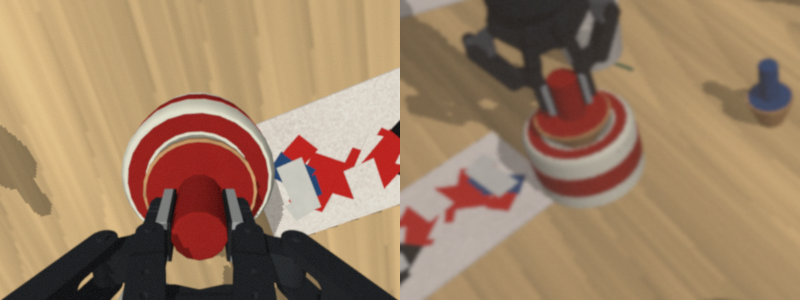

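The stopper is inside the mouth (red disc centred at ~200,180 in the left view), upright and touching nothing. I'll lower it slowly.

Emit:
carry_out:
  increments:
    - [0,0,0.003,0,0,0]
    - [0,0,0.005,0,0,0]
    - [0,0,0.0065,0,0,0]
    - [0,0,0.0065,0,0,0]

```text
clock: 7.85
eef_pos: [0.6563, -0.1836, 0.0951]
tool_rot: [-2.494, -1.91, 0.0]
wrist_force: [-0.8, -0.3, -1.6]
finger_gap: 0.0266
grasp_force: 59.7
```

Emit:
carry_out:
  increments:
    - [0,0,0.0013,0,0,0]
    - [0,0,0.002,0,0,0]
    - [0,0,0.002,0,0,0]

```text
clock: 8.15
eef_pos: [0.6565, -0.1834, 0.0943]
tool_rot: [-2.494, -1.91, -0.001]
wrist_force: [-2.1, 2.6, 4.0]
finger_gap: 0.0265
grasp_force: 60.4
```

Emit:
carry_out:
  increments:
    - [0.0005,-0.0006,0,0,0,0]
    - [0.0005,-0.0006,0.0008,0,0,0]
    - [0.0005,-0.0006,0.0008,0,0,0]

```text
clock: 8.45
eef_pos: [0.6562, -0.183, 0.0936]
tool_rot: [2.494, 1.91, 0.001]
wrist_force: [-3.2, 2.4, 6.5]
finger_gap: 0.0268
grasp_force: 60.7
```

Emit:
carry_out:
  increments:
    - [0,0,0.0008,0,0,0]
    - [0,0,0.0008,0,0,0]

```text
clock: 8.65
eef_pos: [0.6562, -0.183, 0.0936]
tool_rot: [2.494, 1.91, 0.001]
wrist_force: [-3.8, 2.6, 12.6]
finger_gap: 0.0268
grasp_force: 61.3
```

Seated: it stops at TCP z = 0.0936 with 12 N of support, which matches home. Easing it up about 1 cm.

Emit:
carry_out:
  increments:
    - [0,0,-0.004,0,0,0]
    - [0,0,-0.009,0,0,0]
    - [0,0,-0.013,0,0,0]
    - [0,0,-0.015,0,0,0]
    - [0,0,-0.015,0,0,0]
    - [0,0,-0.015,0,0,0]

```text
clock: 9.25
eef_pos: [0.6561, -0.1831, 0.1037]
tool_rot: [-2.494, -1.91, 0.0]
wrist_force: [-0.6, -1.3, -1.2]
finger_gap: 0.0266
grasp_force: 59.9
```

Up 10.1 mm, with no contact forces. Now rocking it about a pivot 28 mm ahead of the TCP.

Emit:
carry_out:
  increments:
    - [0,-0.002,0.0001,-0.025,0,0]
    - [0,-0.004,0.0002,-0.05,0,0]
    - [0,-0.006,0.0005,-0.075,0,0]
    - [0,-0.008,0.0009,-0.1,0,0]
    - [0,-0.0097,0.0013,-0.125,0,0]
    - [0,-0.0097,0.0013,-0.125,0,0]
    - [0,-0.0097,0.0013,-0.125,0,0]
    - [0,-0.0097,0.0013,-0.125,0,0]

```text
clock: 10.05
eef_pos: [0.6496, -0.1814, 0.1031]
tool_rot: [2.322, 1.779, 0.234]
wrist_force: [-0.0, -0.0, -1.4]
finger_gap: 0.0269
grasp_force: 59.7
```

Run:
```python
from h import *
np.set_printoptions(precision=4,suppress=True)
s=ctrl.get_state();T=R.from_rotvec(s['tool_rot']).as_matrix()
print(s['eef_pos'],s['wrist_force'],T[:,2],np.degrees(np.arccos(-T[2,2])))
shot('wrist','w6.png');shot('scene','s6.png')
a=cv2.imread('pics/w6.png');b=cv2.resize(cv2.imread('pics/s6.png')[150:330,80:320],(640,480))
cv2.imwrite('pics/v6.png',cv2.resize(np.hstack([a,b]),(800,300)))
```

```text
[ 0.6496 -0.1814  0.1031] [-0.0252 -0.048  -1.4406] [ 0.2493 -0.0673 -0.9661] 14.964590269680086
```

View pics/v6.png

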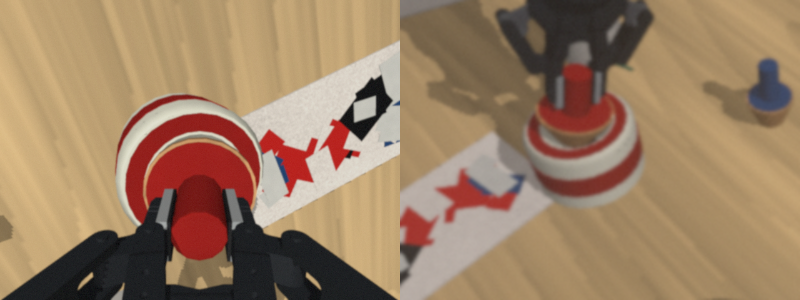

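The knob is held unchanged in the grip, the tilt is 15.0°, the tip is in the mouth and the pot hasn't moved. Going back upright.

Emit:
carry_out:
  increments:
    - [0,0.002,0.0001,0.025,0,0]
    - [0,0.004,0.0002,0.05,0,0]
    - [0,0.006,0.0005,0.075,0,0]
    - [0,0.008,0.0009,0.1,0,0]
    - [0,0.0097,0.0013,0.125,0,0]
    - [0,0.0097,0.0013,0.125,0,0]
    - [0,0.0097,0.0013,0.125,0,0]

```text
clock: 10.85
eef_pos: [0.6565, -0.1832, 0.1031]
tool_rot: [2.494, 1.91, 0.001]
wrist_force: [-0.2, 0.2, -0.8]
finger_gap: 0.0268
grasp_force: 59.8
```

Emit:
carry_out:
  increments:
    - [0,0,0.004,0,0,0]
    - [0,0,0.008,0,0,0]
    - [0,0,0.011,0,0,0]
    - [0,0,0.0125,0,0,0]
    - [0,0,0.0125,0,0,0]
    - [0,0,0.0125,0,0,0]

```text
clock: 11.45
eef_pos: [0.6561, -0.1831, 0.0946]
tool_rot: [2.494, 1.91, 0.0]
wrist_force: [1.1, 0.3, -1.1]
finger_gap: 0.0263
grasp_force: 59.8
```

Emit:
carry_out:
  increments:
    - [0,0,0.001,0,0,0]
    - [0,0,0.002,0,0,0]
    - [0,0,0.0025,0,0,0]
    - [0,0,0.0025,0,0,0]

```text
clock: 11.85
eef_pos: [0.6563, -0.183, 0.0936]
tool_rot: [2.494, 1.91, 0.001]
wrist_force: [-4.5, 3.2, 11.1]
finger_gap: 0.0267
grasp_force: 61.2
```

Emit:
carry_out:
  increments:
    - [0.0004,-0.0008,0,0,0,0]
    - [0.0004,-0.0008,0,0,0,0]

```text
clock: 12.05
eef_pos: [0.6561, -0.1828, 0.0935]
tool_rot: [2.493, 1.909, 0.001]
wrist_force: [-1.5, 1.2, 8.5]
finger_gap: 0.0267
grasp_force: 60.6
```

Emit:
carry_out:
  increments:
    - [0,0,0,0,0,0]
    - [0,0,0,0,0,0]
    - [0,0,0,0,0,0]
    - [0,0,0,0,0,0]
    - [0,0,0,0,0,0]
    - [0,0,0,0,0,0]
    - [0,0,0,0,0,0]
    - [0,0,0,0,0,0]
  gripper: 85

```text
clock: 12.85
eef_pos: [0.6556, -0.1827, 0.0925]
tool_rot: [-2.494, -1.91, 0.0]
wrist_force: [-0.7, 0.4, -0.1]
finger_gap: 0.0725
grasp_force: 0.0
```

Emit:
carry_out:
  increments:
    - [0,0,-0.015,0,0,0]
    - [0,0,-0.05,0,0,0]
    - [0,0,-0.1,0,0,0]
    - [0,0,-0.15,0,0,0]
    - [0,0,-0.16,0,0,0]
    - [0,0,-0.16,0,0,0]

```text
clock: 13.45
eef_pos: [0.6564, -0.1829, 0.2148]
tool_rot: [2.492, 1.908, 0.003]
wrist_force: [0.5, 0.5, -0.9]
finger_gap: 0.0726
grasp_force: 0.0
```

Run:
```python
from h import *
np.set_printoptions(precision=4,suppress=True)
cs={}
for n in('scene','top','wrist'): cs[n]=shot(n,n+'7.png')
for l in Z:
    for n in('scene','top'):
        for t in viewer.tip_of(l,n)[:1]: print(l,n,t['conf'],np.round(t['xy'],1),onz(cs[n],t['xy'],.104 if l=='red_stopper_knob' else Z[l]))
a=cv2.imread('pics/wrist7.png');b=cv2.resize(cv2.imread('pics/scene7.png')[150:330,80:320],(640,480))
cv2.imwrite('pics/v7.png',cv2.resize(np.hstack([a,b]),(800,300)))
```

```text
red_stopper_knob scene 0.81 [179.3 209.7] [ 0.6588 -0.18    0.104 ]
red_stopper_knob top 0.71 [432.2 169.3] [ 0.6617 -0.1769  0.104 ]
red_pot_mouth scene 0.96 [186. 225.] [ 0.6572 -0.1781  0.07  ]
blue_stopper_knob scene 0.76 [299.4 195.5] [ 0.4718 -0.1132  0.061 ]
blue_stopper_knob top 0.77 [391.8 285.1] [ 0.4767 -0.1133  0.061 ]
blue_pot_mouth scene 0.9 [310.1 360.7] [0.6675 0.1335 0.07  ]
blue_pot_mouth top 0.69 [244.5 174.5] [0.6657 0.1356 0.07  ]
```

View pics/v7.png

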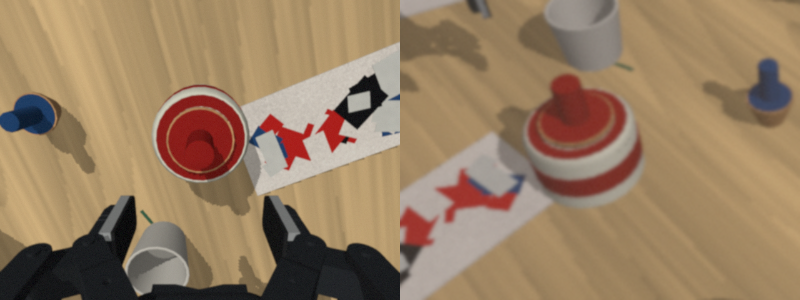

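The stopper sits level and concentric in the pot, whose mouth is still at (186,225), and the blue items haven't moved. The gripper is clear, so I'm handing in.

```bash
python3 -c "
from h import *
print(workorder.job_done())"
```

```text
the job is handed in; nothing more can be done
None
```

The red pot is closed with its own stopper: I seated it, eased it up 10 mm, rocked it 15°, put it back upright and fully home, let go, and handed the job in at about 14 s; the red pot and both blue items stayed where they were.

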